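# Shut the crucible case and purge it

## Task

Swing the open lid of the crucible case over and press its front edge down until the spring catch snaps and the lid is fully shut. Only then press the pump plunger on the lid all the way down to its stop, hold it there a moment, and let it spring back up. Be gentle: the case stands loose on the bench and should stay where it is, it must not be hit or pressed harder than the catch and the plunger need, and the bottle, the beaker and the metal ring beside it are to be left alone.

Things in the scene. Friction and masses are not known exactly. Their poses are not given: they have to be found in the camera images.
- case: blue hinged crucible box, 129 (x) x 190 (y) mm, 58 mm high when shut, rim 43 mm, about 1.7 kg, loose on the bench. Origin: centre of its underside, z up; hinge along y at the +x side (away from the robot), front at -x. A steel catch box with a sprung roller, 37 mm wide, z 16 to 48 mm, stands out from the middle of the front to x = -86 mm.
- lid_hinge (a point): point on the lid's hinge line, middle of its length: case frame (62, 0, 43) mm; axes as the case.
- case_lid (a joint): lid angle, rad: 0 shut, 1.57 upright, 1.92 leaning back at its stop. Lid: flat top 120 x 190 mm, 15 mm deep, about 0.2 kg; its stiff hinge (0.2 Nm) stays where left. At about 0.13 rad (front edge 16 mm up) the nose of its striker strap rests on the catch roller; some 15 N down on the front edge takes it past, and it snaps to 0 and is held.
- lid_front (a point): point on the lid's outer face, mid-width, 11 mm behind the front edge; 112 mm from the hinge line along the lid, 15 mm out from it. Moves with the lid: z is the lid's outward normal (up when shut), -x points to its front edge. When shut it lies at (-50, 0, 58) mm in the case frame.
- pump (a joint): travel of the purge pump's plunger into the lid in m: 0 up, 0.013 at its stop. A spring pushes it up: 5 N to start it, about 16 N at the stop.
- pump_top (a point): centre of the top of the plunger's black mushroom head, 38 mm across; z is its axis, outward from the lid. When shut and up it lies at (0, 0, 108) mm in the case frame, 50 mm above the lid's top face. It stands on a black collar in the middle of the lid, 32 mm across and 24 mm high (foot 48 mm across).
- amber_bottle: amber glass bottle, 62 mm across, 141 mm high, bystander beside the case; origin: centre of its underside.
- beaker: glass beaker, 78 mm across, 94 mm high, bystander beside the case; origin: centre of its underside.
- screw_ring: plain metal ring, 80 mm across, 28 mm high, bystander in front of the case; origin: centre of its underside.

How it is judged:
By the outcome, as a careful person would: the job done as asked, in the order asked, and still so for the second after the job is handed in, with the robot touching nothing.
It also fails if it takes over 64 s, if anything falls off the work surface, if the arm or the gripper's body presses on something with over 40 N, if the wrist force passes 120 N, or if a joint passes its speed limit or range.

## Robot

A 7-joint arm with a two-finger parallel gripper is mounted at the origin on a cart in front of the work surface, level with it; the furniture and walls round the work are solid. World frame = base frame: x ahead of the robot, y to its left, z up, the work surface at z = 0. Lengths are in m, angles in rad, forces in N, time in s.
With the tool pointing down it reaches from about 0.4 to 0.85 m from the base axis. Payload 4.5 kg.
Tool frame: the origin (TCP) lies between the finger pads; the fingertips stand 19 mm ahead of it and the grasp point (between the pads) is the TCP; z points along the fingers, y is the direction in which the jaws open and shut (so a half turn about z gives the same grasp; the last joint's range is limited). The gripper opens to 88 mm and grips with 3 to 60 N. Pads are 18 mm wide; open, the fingers measure 123 mm over their backs; the gripper's body (75 mm by 187 mm) begins 45 mm behind the grasp point.
Start: joints at [-1.26, 0.689, -0.195, 1.565, 0.157, 0.902, -0.215], TCP at [0.171, 0.601, 0.258] pointing down, gripper open.
Joint ranges: [-3.01, 3.01], [-0.46, 2.08], [-1.47, 1.51], [0.13, 2.56], [-1, 4.14], [0.04, 2.09], [-2.66, 2.66]. Speed limits (rad/s): [2.57, 2.57, 3.14, 3.14, 3.14, 3.14, 3.14].

## Interface

Orientations are given as a unit quaternion [x, y, z, w].
In Python, from plant import status, snapshot, finish_job, cut_out, tip_of gives the robot as it stands. The module is installed in compiled form; this text tells all that it offers.
- The arm moves only by the tool carry_out, never from a script. Its arguments are lists of equal length, an entry for each row: "linear": the shift along the world's x, y, z in m, a list of three; "roll": the turn about the world's z in rad. A call has 1 to 8 rows; each row is the pose to reach, as a shift and turn from the pose measured when the call began; what a row does not reach only later rows make up. A row lasts 1/12 s, in which the tool goes at most 41.7 mm and 7.16 degrees, less where a joint would pass 70% of its speed; a pose out of reach is approached as far as the arm can. A call with a gripper value outside its range is refused whole. "gripper" is the opening, from 0 (shut) to 1 (fully open), set as the call begins (left out, the last holds). The fingers move at their own pace and stop on an object; "grip_force" is the grip in N (left out, the last holds). Time passes only in rows, so rows that repeat a pose let the fingers close. It gives the time, the measured TCP pose, the force and the opening at its end, in the units of the state.
- status.get_state(): the state, without advancing time (a new reading comes with each control period).
- snapshot(name): name is "scene" or "top" or "wrist"; returns a dict with "img" (400x640x3 uint8, red, green, blue), "range_z" (400x640 float32, m along the optical axis (not along the pixel's ray), 0 where there is no reading), "fx", "fy", "cx", "cy" (pixels), "k1" (the pictures are not rectified: a ray, as slopes to the right and down, at radius r is drawn at 1 + k1 r^2 times it, then the intrinsics apply), "world_from_camera" (4x4, takes a point from camera to world coordinates). Camera axes: x right, y down, z forward; pixel columns grow to the right and rows downward; lengths in m; the calibration is good to about 2 mm. A picture is of the moment at which its call begins.
- finish_job(): hands the job in, once; it reports no verdict.
Trained networks look in a picture, given as the dict that the camera call returned (one of the last four; its "shot" number tells which), for a name from the list of things; names that differ only in an ending like _2 or _b are one class to them, and where a whole thing is asked for, a point or a joint stands for the part that bears it (a point fixed in the world has none). Each returns a list of dicts, best first, with "confidence" (0 to 1); they miss things now and then, are a little off and sometimes report something else, mostly with a low value. They report only what shows in the picture. A call takes as long as a camera call.
- cut_out(picture, query): "region" (400x640 bool, what is visible of it) and "pixel" ([column, row] in pixels, amid what is visible of it).
- tip_of(picture, query): "pixel" ([column, row] in pixels: a listed point, or the origin of a listed thing).
The state is a dict: "clock": time; "q": joint angles; "qd": joint speeds; "joint_torque": joint torques, N m; "tool_pos": TCP position; "eef_rot": TCP orientation; "contact_force": force on the tool from outside, world axes, zero at the start; "moment": the same for the moment, N m; "opening": opening from 0.0 (shut) to 1.0 (fully open).
Only numpy, scipy, OpenCV 4.12 (cv2) and the standard library are available. Lean on these libraries where they do the work, as an engineer would, in place of code of your own. Each camera call takes 0.05 s, during which the arm holds its last target.

## Working session

There is one attempt and no reset: what is moved stays moved. The work goes in short steps, Python scripts to look and compute and a tool call to move; the robot and the scene stay as the last step left them, time stands still between calls to the robot, and variables do not carry over. Pictures are saved under pics/ and viewed, and the job is handed in when it is done.

Besides the shell and the picture viewer there is one more tool, called after "Emit:" as a command line: name --pt "numbers of a row" for each row, then --argument value for the rest. carry_out: Moves the arm, as the interface text tells. Its arguments: {"type":"object","properties":{"linear":{"type":"array"},"roll":{"type":"array"},"gripper":{"type":"number"},"grip_force":{"type":"number"}},"required":["linear","roll"]}

```bash
mkdir -p pics
cat > h.py <<'E'
import numpy as np, cv2
from plant import status, snapshot, finish_job, cut_out, tip_of
def ray(p,px):
    k1=p["k1"]; xd=np.array([(px[0]-p["cx"])/p["fx"],(px[1]-p["cy"])/p["fy"]])
    K=np.array([[p["fx"],0,p["cx"]],[0,p["fy"],p["cy"]],[0,0,1.]])
    return cv2.undistortPoints(np.array([[px]],float),K,np.array([k1,0,0,0,0.]))[0,0]
def cloud(p,mask=None):
    K=np.array([[p["fx"],0,p["cx"]],[0,p["fy"],p["cy"]],[0,0,1.]])
    m=(p["range_z"]>0)
    if mask is not None: m&=mask
    r,c=np.nonzero(m)
    u=cv2.undistortPoints(np.stack([c,r],1).astype(float)[:,None],K,np.array([p["k1"],0,0,0,0.]))[:,0]
    z=p["range_z"][r,c]
    P=np.c_[u*z[:,None],z]; T=np.array(p["world_from_camera"])
    return P@T[:3,:3].T+T[:3,3]
def at(p,px,w=2):
    c,r=int(round(px[0])),int(round(px[1]))
    a=p["range_z"][max(0,r-w):r+w+1,max(0,c-w):c+w+1]; a=a[a>0]
    if a.size==0: return None
    z=np.median(a); s=ray(p,px); T=np.array(p["world_from_camera"])
    return T[:3,:3]@np.array([s[0]*z,s[1]*z,z])+T[:3,3]
def save(p,n): cv2.imwrite("pics/"+n+".png",cv2.cvtColor(p["img"],cv2.COLOR_RGB2BGR))
np.set_printoptions(precision=4,suppress=True)
E
python3 - <<'E'
from h import *
s=status.get_state(); print({k:np.round(v,3) for k,v in s.items()})
for n in ["scene","top"]:
    p=snapshot(n); save(p,n+"0")
    print(n,np.array(p["world_from_camera"])[:3,3], p['fx'])
    for q in ["case","amber_bottle","beaker","screw_ring","case_lid","pump"]:
        for d in cut_out(p,q)[:2]:
            c=cloud(p,d["region"]); print(q,round(d["confidence"],2),np.round(d["pixel"]),d["region"].sum(), np.percentile(c,[2,50,98],axis=0) if len(c) else None)
    for q in ["case","lid_hinge","lid_front","pump_top"]:
        for d in tip_of(p,q)[:2]: print(q,round(d["confidence"],2),np.round(d["pixel"]),at(p,d["pixel"]))
E
```

```text
{'clock': np.float64(0.0), 'q': array([-1.26 ,  0.69 , -0.194,  1.566,  0.157,  0.902, -0.215]), 'qd': array([0.001, 0.001, 0.001, 0.   , 0.002, 0.001, 0.002]), 'joint_torque': array([  0.   , -52.756,  -1.267, -15.343,  -0.053,   0.007,   0.   ]), 'tool_pos': array([0.171, 0.601, 0.257]), 'eef_rot': array([ 0.138,  0.99 , -0.001, -0.   ]), 'contact_force': array([-0.303,  0.162,  0.386]), 'moment': array([ 0.043, -0.036, -0.052]), 'opening': np.float64(0.997)}
scene [ 0.2332 -0.556   0.7543] 437.1895446658672
case 0.78 [338. 185.] 7385 [[ 0.4769 -0.0834  0.006 ]
 [ 0.5918  0.0083  0.032 ]
 [ 0.6295  0.1096  0.169 ]]
amber_bottle 0.56 [372. 252.] 1738 [[ 0.5051 -0.215   0.0072]
 [ 0.5231 -0.1997  0.0993]
 [ 0.5566 -0.1671  0.143 ]]
beaker 0.93 [303. 136.] 1222 [[0.5489 0.1668 0.0063]
 [0.5795 0.1841 0.0627]
 [0.6169 0.2375 0.0946]]
screw_ring 0.64 [269. 196.] 797 [[0.3976 0.0355 0.0028]
 [0.4355 0.0691 0.0242]
 [0.4722 0.11   0.0314]]
case_lid 0.92 [354. 160.] 2715 [[ 0.6007 -0.0775  0.049 ]
 [ 0.6204  0.011   0.1088]
 [ 0.6645  0.1107  0.172 ]]
case_lid 0.32 [372. 148.] 86 [[0.6603 
[... 517 characters left out ...]
0.153   0.1431]]
beaker 0.75 [230. 171.] 764 [[0.5487 0.1672 0.0237]
 [0.585  0.2069 0.034 ]
 [0.6165 0.2365 0.0956]]
beaker 0.56 [302. 182.] 4562 [[ 0.4815 -0.0769  0.0028]
 [ 0.572   0.0147  0.0166]
 [ 0.6445  0.1051  0.1698]]
screw_ring 0.9 [284. 243.] 356 [[ 0.3974  0.0373 -0.    ]
 [ 0.4342  0.076   0.0267]
 [ 0.4713  0.1121  0.0321]]
case_lid 0.58 [298. 162.] 1120 [[ 0.5949 -0.0735  0.0448]
 [ 0.6164  0.0179  0.137 ]
 [ 0.664   0.109   0.1734]]
case 0.75 [299. 190.] [0.5519 0.0209 0.0158]
lid_hinge 0.61 [302. 163.] [0.5956 0.0093 0.1736]
lid_hinge 0.41 [299. 153.] [0.6308 0.0189 0.1236]
lid_front 0.6 [300. 152.] [0.6344 0.016  0.1216]
pump_top 0.56 [301. 136.] [ 0.7063  0.0195 -0.0002]
```

Run:
```python
from h import *
for n in ["scene","top"]:
    im=cv2.imread(f"pics/{n}0.png"); 
    c=(im[80:300,200:460] if n=="scene" else im[100:280,190:420]); c=cv2.resize(c,None,fx=3,fy=3,interpolation=cv2.INTER_CUBIC); c=c[:600,:800]
    cv2.imwrite(f"pics/{n}0c.png",c)
```

```text
(no output)
```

View pics/scene0.png

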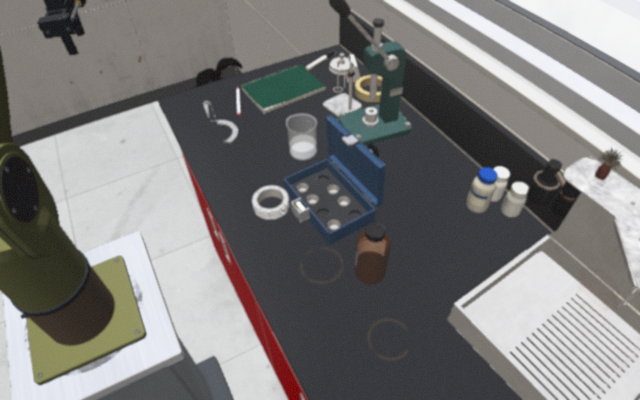

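View pics/scene0c.png

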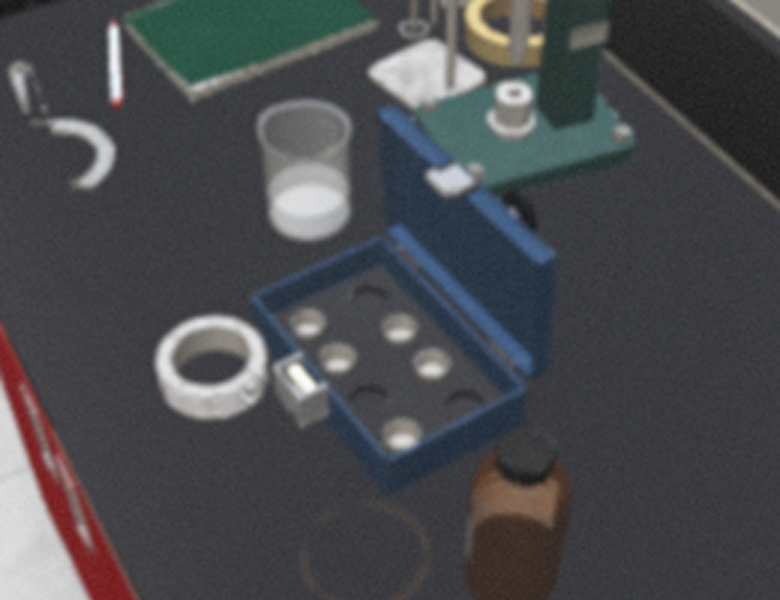

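View pics/top0c.png

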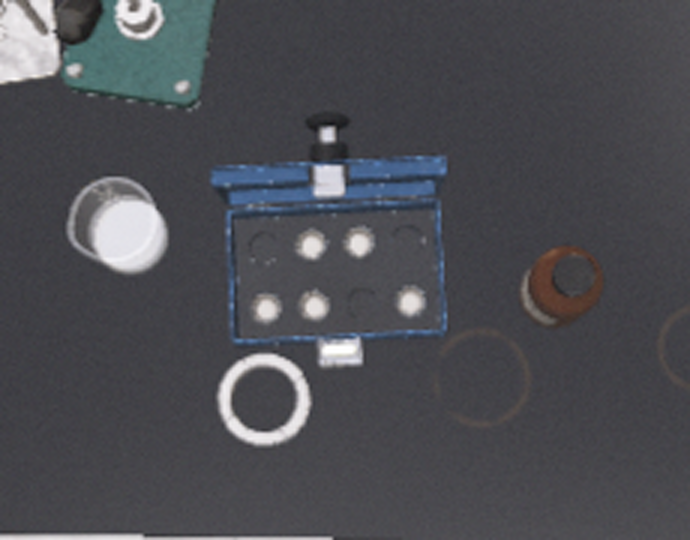

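The case is open with its lid about upright and the pump sticking out behind it. A stand is at the upper left behind it. The bottle is to the right, the beaker to the left and the ring in front. Next I'll fit the geometry.

Run:
```python
from h import *
C=[]
for n in ["scene","top"]:
    p=snapshot(n); P=cloud(p); col=p["img"][p["range_z"]>0].astype(int)
    blue=(col[:,2]>col[:,0]+25)&(col[:,2]>col[:,1]+12)
    box=(P[:,0]>.44)&(P[:,0]<.72)&(P[:,1]>-.12)&(P[:,1]<.16)
    B=P[blue&box]; print(n,len(B))
    # rim points
    R=B[(B[:,2]>.034)&(B[:,2]<.05)&(B[:,0]<.6)]
    print("rim n",len(R),np.percentile(R,[1,50,99],axis=0) if len(R) else 0)
    L=B[(B[:,2]>.075)&(B[:,2]<.155)]
    if len(L)>50:
        for it in range(5):
            A=np.c_[L[:,1:],np.ones(len(L))]; s=np.linalg.lstsq(A,L[:,0],rcond=None)[0]; r=L[:,0]-A@s
            L=L[abs(r)<max(.003,2*r.std())]
        print("lid plane x=%.4f*y+%.4f*z+%.4f"%tuple(s),len(L),r.std(), 'y',np.percentile(L[:,1],[1,99]))
    T=B[B[:,2]>.158]; print("top edge",len(T),np.percentile(T,[2,25,50,75,98],axis=0))
    # fit line of top edge x vs y
    print(np.polyfit(T[:,1],T[:,0],1), np.polyfit(T[:,1],T[:,2],1))
    # front wall
    if len(R):
        F=[]
        for y in np.arange(-.07,.1,.01):
            m=(abs(R[:,1]-y)<.005)
            if m.sum()>3:F.append((y,np.percentile(R[m,0],5)))
        print(np.round(F,4).tolist())
    O=P[(P[:,2]>.13)&(P[:,0]>.55)&(P[:,0]<.9)&(abs(P[:,1])<.35)&~blue]
    print("tall")
    for x in np.arange(.6,.9,.05):
        for y in np.arange(-.3,.35,.05):
            m=(abs(O[:,0]-x-.025)<.025)&(abs(O[:,1]-y-.025)<.025)
            if m.sum()>5: print(round(x,2),round(y,2),m.sum(),np.round(O[m,2].max(),3), end='; ')
    print()
```

```text
scene 3415
rim n 415 [[ 0.4846 -0.0853  0.0343]
 [ 0.5184 -0.0155  0.0409]
 [ 0.5968  0.1102  0.045 ]]
lid plane x=-0.0683*y+-0.0546*z+0.6289 901 0.0007620960686910994 y [-0.0762  0.11  ]
top edge 413 [[ 0.6014 -0.0771  0.1631]
 [ 0.6093 -0.0482  0.1663]
 [ 0.6137 -0.0121  0.1673]
 [ 0.6186  0.0625  0.1682]
 [ 0.6257  0.1074  0.1698]]
[-0.0719  0.6143] [-0.0011  0.1671]
[[-0.07, 0.4953], [-0.06, 0.4942], [-0.05, 0.4941], [-0.04, 0.4936], [-0.03, 0.4927], [-0.02, 0.4925], [-0.01, 0.4921], [0.01, 0.4899], [0.04, 0.4879], [0.05, 0.4871], [0.06, 0.4868], [0.07, 0.4857], [0.08, 0.4846], [0.09, 0.4839]]
tall
0.6 -0.1 32 0.161; 0.6 -0.0 109 0.174; 0.6 0.05 16 0.17; 0.6 0.1 32 0.159; 0.65 0.15 283 0.388; 0.7 0.15 127 0.343; 0.7 0.3 55 0.154; 0.75 0.15 909 0.307; 0.75 0.2 107 0.306; 0.75 0.25 56 0.157; 0.75 0.3 179 0.163; 0.8 -0.3 985 0.235; 0.8 0.1 6 0.23; 0.8 0.15 713 0.239; 0.8 0.2 48 0.239; 0.85 -0.3 70 0.253; 
top 1303
rim n 173 [[ 0.4853 -0.0838  0.0345]
 [ 0.4962  0.0113  0.0409]
 [ 0.5989  0.1095  0.0466]]
top edge 428 [[ 0.6013 -0.0734  0.1616]
 [ 0.6093 -0.0372  0.1641]
 [ 0.6133  0.0147  0.1655]
 [ 0.6181  0.0695  0.167 ]
 [ 0.6245  0.1074  0.17  ]]
[-0.0676  0.6145] [-0.      0.1656]
[[-0.07, 0.4959], [-0.05, 0.4935], [-0.04, 0.4934], [-0.03, 0.4924], [-0.02, 0.4923], [0.0, 0.4899], [0.01, 0.4893], [0.02, 0.4891], [0.03, 0.4887], [0.05, 0.4888], [0.06, 0.4861], [0.07, 0.4859], [0.09, 0.4854]]
tall
0.6 -0.0 87 0.174; 0.65 0.15 227 0.397; 0.7 0.15 86 0.339; 0.7 0.3 86 0.155; 0.75 0.15 433 0.307; 0.75 0.2 189 0.307; 0.75 0.25 41 0.158; 0.75 0.3 323 0.163; 0.8 -0.3 445 0.253; 0.8 0.15 353 0.24; 0.8 0.2 54 0.238; 0.85 -0.3 65 0.258;
```

Emit:
carry_out --pt "0.0225 -0.0275 0.008" --pt "0.045 -0.055 0.016" --pt "0.0675 -0.0825 0.024" --pt "0.09 -0.11 0.032" --pt "0.1125 -0.1375 0.04" --pt "0.135 -0.165 0.048" --pt "0.1575 -0.1925 0.056" --pt "0.18 -0.22 0.064" --roll '[0.043,0.086,0.129,0.172,0.216,0.259,0.302,0.345]' --gripper 0

```text
clock: 1.87
tool_pos: [0.3517, 0.3798, 0.3223]
eef_rot: [-0.035, 0.999, 0.0, 0.0]
contact_force: [-0.2, 0.7, -0.0]
opening: 0.418
```

Emit:
carry_out --pt "0.01 -0.035 0" --pt "0.02 -0.07 0" --pt "0.03 -0.105 0" --pt "0.04 -0.14 0" --pt "0.05 -0.175 0" --pt "0.06 -0.21 0" --pt "0.07 -0.245 0" --pt "0.08 -0.28 0" --roll '[0,0,0,0,0,0,0,0]'

```text
clock: 2.53
tool_pos: [0.432, 0.098, 0.3226]
eef_rot: [-0.035, 0.999, 0.0, 0.001]
contact_force: [0.4, -0.4, 0.6]
opening: 0.004
```

Emit:
carry_out --pt "0.035 -0.013 0" --pt "0.07 -0.026 0" --pt "0.105 -0.039 0" --pt "0.14 -0.052 0" --pt "0.17 -0.065 0" --pt "0.2 -0.078 -0.005" --pt "0.225 -0.09 -0.02" --pt "0.25 -0.1 -0.04" --roll '[0,0,0,0,0,0,0,0]'

```text
clock: 3.2
tool_pos: [0.6844, -0.0034, 0.2835]
eef_rot: [-0.035, 0.999, -0.0, 0.003]
contact_force: [0.0, 0.5, 0.3]
opening: 0.007
```

Emit:
carry_out --pt "0 0.002 -0.02" --pt "-0.005 0.004 -0.045" --pt "-0.01 0.006 -0.07" --pt "-0.015 0.008 -0.095" --pt "-0.018 0.01 -0.113" --pt "-0.018 0.01 -0.113" --roll '[0,0,0,0,0,0]'

```text
clock: 3.7
tool_pos: [0.663, 0.0069, 0.1663]
eef_rot: [-0.035, 0.999, -0.0, -0.002]
contact_force: [-0.2, -0.2, 0.5]
opening: 0.005
```

Run:
```python
from h import *
s=status.get_state(); print(s['tool_pos'],s['contact_force'])
p=snapshot("scene"); save(p,"s1"); im=cv2.imread("pics/s1.png")[60:260,240:500]
q=snapshot("wrist"); save(q,"w1")
cv2.imwrite("pics/s1c.png",cv2.resize(im,None,fx=3,fy=3))
```

```text
[0.663  0.0069 0.1663] [-0.1517 -0.2088  0.5417]
```

View pics/s1c.png

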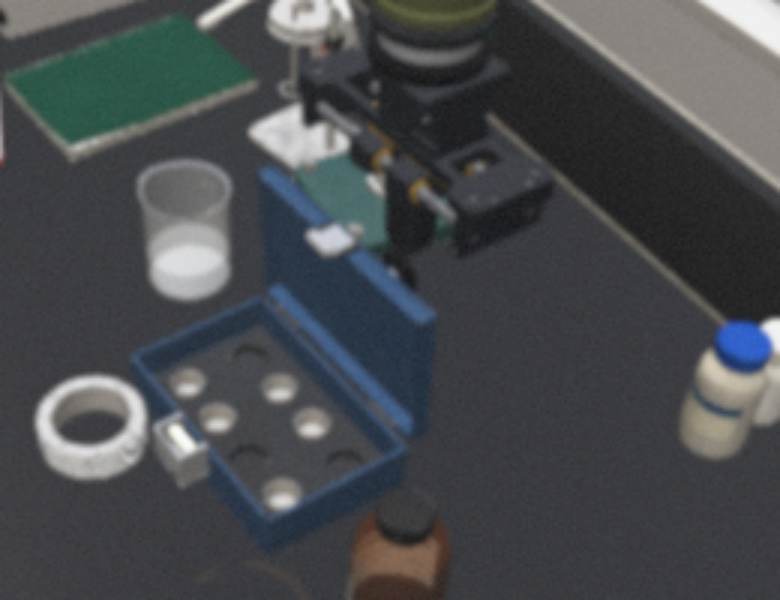

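View pics/w1.png

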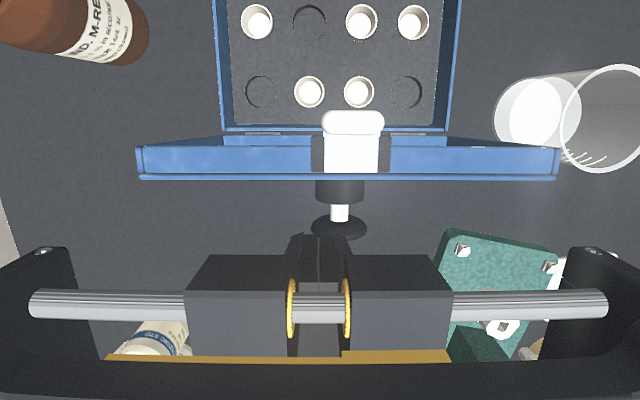

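Emit:
carry_out --pt "-0.01 0.001 0.003" --pt "-0.02 0.003 0.003" --pt "-0.024 0.003 0.003" --pt "-0.027 0.003 0.003" --pt "-0.029 0.003 0.003" --pt "-0.031 0.003 0.003" --roll '[0,0,0,0,0,0]'

```text
clock: 4.3
tool_pos: [0.6362, 0.0094, 0.1742]
eef_rot: [-0.034, 0.999, -0.0, 0.003]
contact_force: [0.6, 0.3, 0.7]
opening: 0.004
```

Emit:
carry_out --pt "-0.002 0 -0.004" --pt "-0.004 0 -0.004" --pt "-0.006 0 -0.004" --pt "-0.008 0 -0.004" --pt "-0.01 0 -0.004" --pt "-0.012 0 -0.004" --roll '[0,0,0,0,0,0]'

```text
clock: 4.8
tool_pos: [0.6245, 0.0089, 0.1703]
eef_rot: [-0.034, 0.999, -0.0, 0.004]
contact_force: [1.4, -1.6, 0.0]
opening: 0.008
```

Emit:
carry_out --pt "-0.008 0 0" --pt "-0.016 0 -0.001" --pt "-0.024 0 -0.002" --pt "-0.032 0 -0.004" --pt "-0.04 0 -0.006" --pt "-0.047 0 -0.009" --pt "-0.054 0 -0.013" --pt "-0.061 0 -0.017" --roll '[0,0,0,0,0,0,0,0]'

```text
clock: 5.47
tool_pos: [0.563, 0.0088, 0.1533]
eef_rot: [-0.034, 0.999, -0.0, 0.004]
contact_force: [1.0, -1.3, 0.8]
opening: 0.006
```

Run:
```python
from h import *
s=status.get_state(); print(s['tool_pos'],s['contact_force'])
p=snapshot("scene"); save(p,"s2"); im=cv2.imread("pics/s2.png")[60:260,240:500]
cv2.imwrite("pics/s2c.png",cv2.resize(im,None,fx=3,fy=3))
```

```text
[0.563  0.0088 0.1533] [ 0.9974 -1.2817  0.8136]
```

View pics/s2c.png

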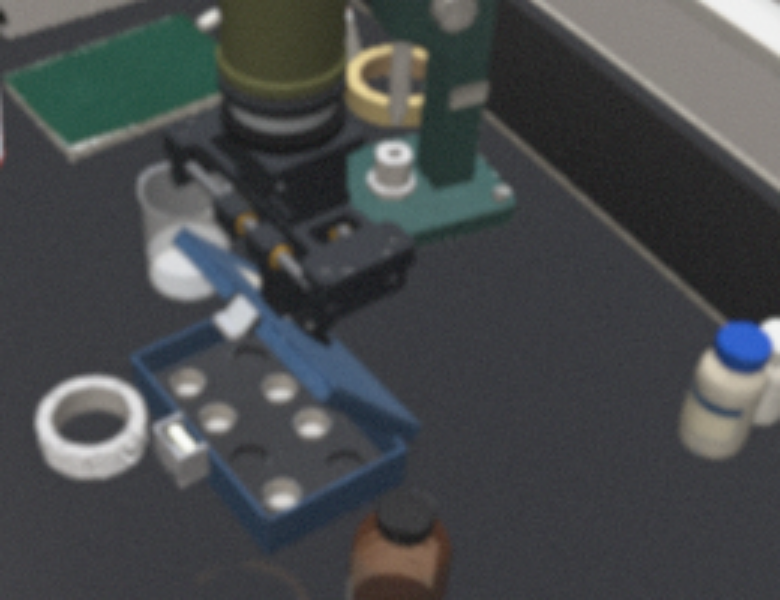

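Emit:
carry_out --pt "-0.007 0 -0.005" --pt "-0.014 0 -0.01" --pt "-0.021 0 -0.016" --pt "-0.027 0 -0.022" --pt "-0.032 0 -0.029" --pt "-0.037 0.001 -0.036" --pt "-0.041 0.001 -0.043" --pt "-0.044 0.001 -0.048" --roll '[0,0,0,0,0,0,0,0]'

```text
clock: 6.18
tool_pos: [0.5159, 0.0103, 0.1036]
eef_rot: [-0.035, 0.999, -0.0, 0.001]
contact_force: [1.0, -0.0, -0.1]
opening: 0.004
```

Run:
```python
from h import *
s=status.get_state(); print(s['tool_pos'],s['contact_force'])
p=snapshot("scene"); save(p,"s3"); im=cv2.imread("pics/s3.png")[60:260,240:500]
cv2.imwrite("pics/s3c.png",cv2.resize(im,None,fx=3,fy=3))
```

```text
[0.5159 0.0103 0.1036] [ 0.985  -0.0059 -0.1165]
```

View pics/s3c.png

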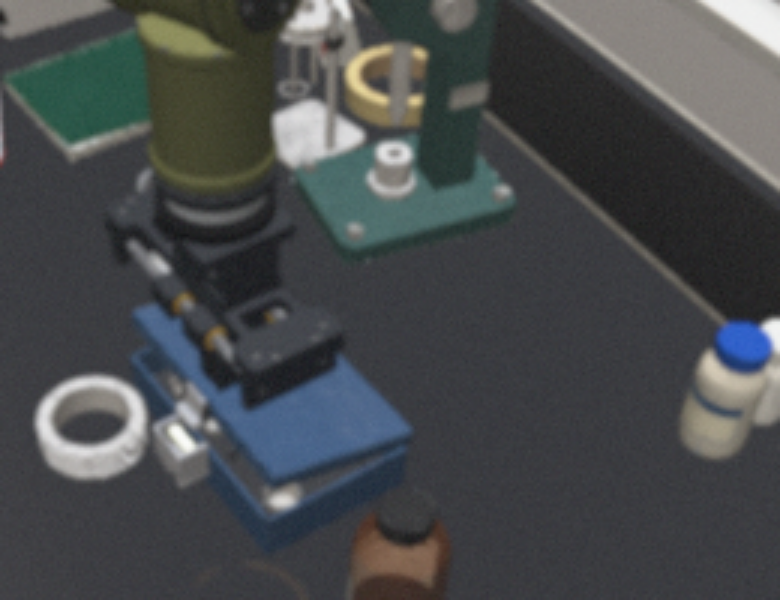

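Emit:
carry_out --pt "0 0 0.008" --pt "-0.006 0 0.01" --pt "-0.011 0 0.01" --pt "-0.011 0 0.006" --pt "-0.011 0 0.003" --pt "-0.011 0 0" --pt "-0.011 0 -0.003" --pt "-0.011 0 -0.006" --roll '[0,0,0,0,0,0,0,0]'

```text
clock: 6.9
tool_pos: [0.5036, 0.0102, 0.0964]
eef_rot: [-0.035, 0.999, -0.001, -0.0]
contact_force: [-0.1, 0.5, 0.5]
opening: 0.003
```

Emit:
carry_out --pt "0 0 -0.0015" --pt "0 0 -0.003" --pt "0 0 -0.0045" --pt "0 0 -0.006" --roll '[0,0,0,0]'

```text
clock: 7.23
tool_pos: [0.5033, 0.0101, 0.091]
eef_rot: [-0.035, 0.999, -0.001, -0.001]
contact_force: [-3.7, 0.2, 16.8]
opening: 0.004
```

Emit:
carry_out --pt "0 0 -0.001" --pt "0 0 -0.002" --roll '[0,0]'

```text
clock: 7.4
tool_pos: [0.5031, 0.0101, 0.09]
eef_rot: [-0.035, 0.999, -0.001, -0.0]
contact_force: [-3.5, 1.0, 17.2]
opening: 0.003
```

Emit:
carry_out --pt "0 0 -0.0015" --pt "0 0 -0.003" --roll '[0,0]'

```text
clock: 7.57
tool_pos: [0.5027, 0.0101, 0.0883]
eef_rot: [-0.035, 0.999, -0.001, -0.0]
contact_force: [-4.0, 0.2, 14.7]
opening: 0.004
```

Emit:
carry_out --pt "0 0 -0.0015" --pt "0 0 -0.003" --pt "0 0 -0.004" --roll '[0,0,0]'

```text
clock: 7.82
tool_pos: [0.502, 0.0101, 0.0847]
eef_rot: [-0.035, 0.999, -0.001, -0.001]
contact_force: [-2.1, -0.1, 2.4]
opening: 0.007
```

Emit:
carry_out --pt "0 0 -0.0015" --pt "0 0 -0.003" --pt "0 0 -0.0045" --roll '[0,0,0]'

```text
clock: 8.07
tool_pos: [0.5024, 0.0102, 0.08]
eef_rot: [-0.035, 0.999, -0.001, -0.0]
contact_force: [-0.4, -0.5, 0.1]
opening: 0.003
```

Emit:
carry_out --pt "0 0 -0.001" --pt "0 0 -0.002" --roll '[0,0]'

```text
clock: 8.23
tool_pos: [0.5027, 0.0102, 0.0777]
eef_rot: [-0.035, 0.999, -0.001, -0.0]
contact_force: [-0.4, 0.5, -0.8]
opening: 0.006
```

Emit:
carry_out --pt "0 0 0.015" --pt "0 0 0.04" --pt "-0.01 0 0.07" --pt "-0.03 0 0.1" --pt "-0.06 0 0.12" --pt "-0.09 0 0.13" --roll '[0,0,0,0,0,0]'

```text
clock: 8.73
tool_pos: [0.4133, 0.0103, 0.2097]
eef_rot: [-0.034, 0.999, -0.001, 0.002]
contact_force: [0.2, -0.2, -0.3]
opening: 0.003
```

Run:
```python
from h import *
s=status.get_state(); print(s['tool_pos'],s['contact_force'])
for n in ["scene","top"]:
    p=snapshot(n); save(p,n+"4"); im=cv2.imread(f"pics/{n}4.png")
    im=im[100:280,240:450] if n=="scene" else im[100:280,190:420]
    cv2.imwrite(f"pics/{n}4c.png",cv2.resize(im,None,fx=3,fy=3))
    P=cloud(p); col=p["img"][p["range_z"]>0].astype(int)
    blue=(col[:,2]>col[:,0]+25)&(col[:,2]>col[:,1]+12)
    B=P[blue&(P[:,0]>.44)&(P[:,0]<.72)&(P[:,1]>-.12)&(P[:,1]<.16)&(P[:,2]>.05)]
    m=np.ones(len(B),bool)
    for it in range(6):
        A=np.c_[B[m][:,:2],np.ones(m.sum())]; sx=np.linalg.lstsq(A,B[m][:,2],rcond=None)[0]; m=abs(B[:,2]-np.c_[B[:,:2],np.ones(len(B))]@sx)<.004
    print(n,sx,"z at centre",sx@[.5535,.014,1],m.sum(),np.percentile(B[m],[1,99],axis=0))
    H=P[(P[:,2]>.1)&(P[:,2]<.115)&(abs(P[:,0]-.5535)<.035)&(abs(P[:,1]-.014)<.035)]
    print("head",len(H),H.mean(0),H.min(0),H.max(0), np.median(H[:,2]))
    for q in ["lid_front","pump_top","lid_hinge","case"]:
        for d in tip_of(p,q)[:1]: print(q,round(d["confidence"],2),np.round(d["pixel"]),at(p,d["pixel"]))
```

```text
[0.4133 0.0103 0.2097] [ 0.1968 -0.2296 -0.3144]
scene [0.0024 0.0026 0.0579] z at centre 0.05925442188137939 2928 [[ 0.4881 -0.0826  0.0557]
 [ 0.6111  0.106   0.0622]]
head 191 [0.5493 0.0101 0.1072] [ 0.533  -0.0059  0.1009] [0.5688 0.0322 0.1115] 0.10743218923375353
lid_front 0.94 [308. 198.] [0.4979 0.0071 0.0586]
pump_top 0.5 [325. 169.] [0.5497 0.0207 0.1086]
case 0.64 [328. 203.] [ 0.5294 -0.0256  0.0578]
top [-0.0026  0.0003  0.059 ] z at centre 0.05750548467150885 2226 [[ 0.4893 -0.08    0.0538]
 [ 0.6108  0.1068  0.0613]]
head 169 [0.5499 0.0129 0.1062] [ 0.5319 -0.0042  0.1004] [0.5679 0.0315 0.113 ] 0.10652157662864692
lid_front 0.78 [302. 206.] [0.4518 0.0004 0.5488]
pump_top 0.68 [299. 184.] [0.5553 0.0177 0.1072]
lid_hinge 0.94 [299. 166.] [0.6195 0.0231 0.0024]
case 0.68 [300. 190.] [0.5383 0.0153 0.107 ]
```

View pics/scene4c.png

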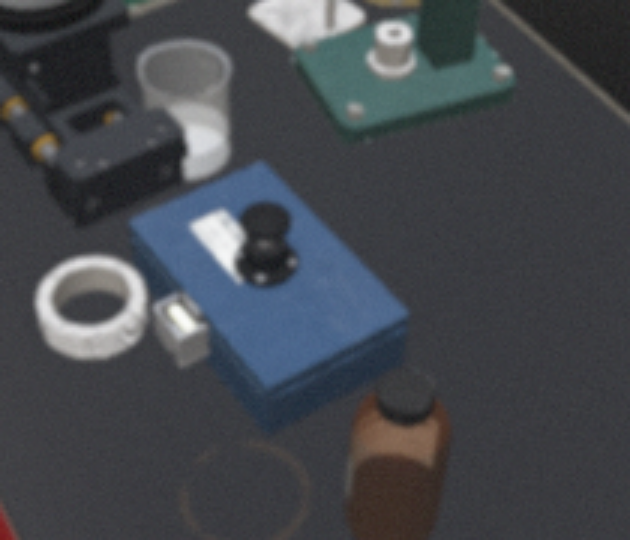

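View pics/top4c.png

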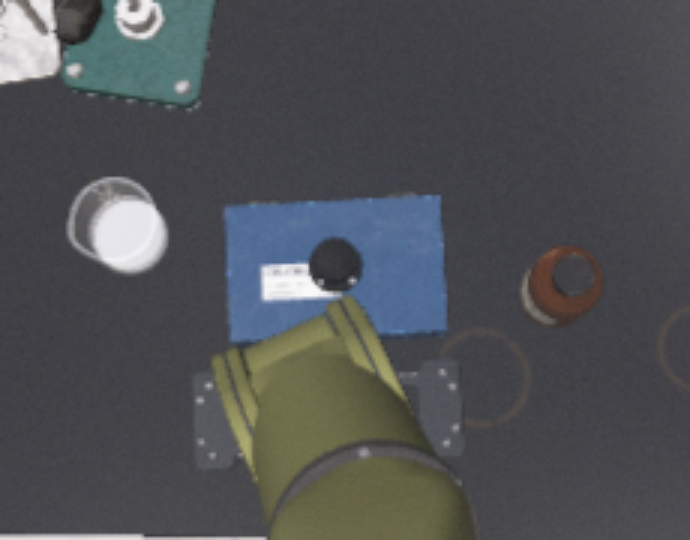

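The lid is level (58–59 mm high) and shut, and the pump head is at about (0.550, 0.013). Next I'll move over it.

Emit:
carry_out --pt "0.03 0.001 0" --pt "0.06 0.002 -0.005" --pt "0.09 0.003 -0.015" --pt "0.115 0.003 -0.03" --pt "0.13 0.003 -0.045" --pt "0.137 0.003 -0.06" --pt "0.137 0.003 -0.07" --pt "0.137 0.003 -0.075" --roll '[0,0,0,0,0,0,0,0]'

```text
clock: 9.9
tool_pos: [0.5494, 0.0132, 0.1303]
eef_rot: [-0.035, 0.999, -0.001, -0.002]
contact_force: [-0.9, 0.2, -0.4]
opening: 0.006
```

Emit:
carry_out --pt "0 0 -0.002" --pt "0 0 -0.004" --pt "0 0 -0.006" --pt "0 0 -0.008" --roll '[0,0,0,0]'

```text
clock: 10.23
tool_pos: [0.5484, 0.0131, 0.1233]
eef_rot: [-0.035, 0.999, -0.001, -0.002]
contact_force: [-3.0, -0.6, 8.3]
opening: 0.004
```

Emit:
carry_out --pt "0 0 -0.0015" --pt "0 0 -0.003" --pt "0 0 -0.0045" --pt "0 0 -0.006" --roll '[0,0,0,0]'

```text
clock: 10.57
tool_pos: [0.5484, 0.0132, 0.1191]
eef_rot: [-0.035, 0.999, -0.002, -0.002]
contact_force: [-3.2, -0.3, 11.3]
opening: 0.002
```

Emit:
carry_out --pt "0.0005 0 -0.0015" --pt "0.0005 0 -0.003" --roll '[0,0]'

```text
clock: 10.73
tool_pos: [0.5484, 0.0132, 0.1182]
eef_rot: [-0.035, 0.999, -0.002, -0.001]
contact_force: [-4.1, 1.0, 13.0]
opening: 0.008
```

Emit:
carry_out --pt "0.0005 0 -0.002" --pt "0.0005 0 -0.004" --roll '[0,0]'

```text
clock: 10.9
tool_pos: [0.5484, 0.0132, 0.1163]
eef_rot: [-0.035, 0.999, -0.002, -0.001]
contact_force: [-3.7, -0.7, 13.9]
opening: 0.004
```

Emit:
carry_out --pt "0.0005 0 -0.002" --pt "0.0005 0 -0.0035" --roll '[0,0]'

```text
clock: 11.07
tool_pos: [0.5483, 0.0132, 0.1151]
eef_rot: [-0.035, 0.999, -0.002, -0.001]
contact_force: [-2.9, -0.3, 15.1]
opening: 0.003
```

Emit:
carry_out --pt "0.0005 0 -0.002" --pt "0.0005 0 -0.0035" --roll '[0,0]'

```text
clock: 11.23
tool_pos: [0.5483, 0.0132, 0.114]
eef_rot: [-0.035, 0.999, -0.003, -0.0]
contact_force: [-4.3, 1.4, 15.3]
opening: 0.005
```

Emit:
carry_out --pt "0.0005 0 -0.002" --pt "0.0005 0 -0.003" --roll '[0,0]'

```text
clock: 11.4
tool_pos: [0.5484, 0.0132, 0.1136]
eef_rot: [-0.035, 0.999, -0.003, 0.0]
contact_force: [-5.9, -0.9, 26.6]
opening: 0.002
```

Emit:
carry_out --pt "0 0 -0.0025" --pt "0 0 -0.0025" --pt "0 0 -0.0025" --pt "0 0 -0.0025" --pt "0 0 -0.0025" --pt "0 0 -0.0025" --pt "0 0 -0.0025" --pt "0 0 -0.0025" --roll '[0,0,0,0,0,0,0,0]'

```text
clock: 12.07
tool_pos: [0.5482, 0.0132, 0.1138]
eef_rot: [-0.035, 0.999, -0.003, 0.001]
contact_force: [-5.1, -0.4, 16.9]
opening: 0.003
```

Emit:
carry_out --pt "0 0 -0.0035" --pt "0 0 -0.0035" --pt "0 0 -0.0035" --pt "0 0 -0.0035" --pt "0 0 -0.0035" --pt "0 0 -0.0035" --roll '[0,0,0,0,0,0]'

```text
clock: 12.57
tool_pos: [0.5482, 0.0132, 0.1137]
eef_rot: [-0.035, 0.999, -0.004, 0.003]
contact_force: [-6.8, 0.6, 23.2]
opening: 0.002
```

Held at the stop: 23 N with no further travel. Now release slowly.

Emit:
carry_out --pt "0 0 0.002" --pt "0 0 0.005" --pt "0 0 0.009" --pt "0 0 0.013" --pt "0 0 0.02" --pt "0 0 0.035" --pt "0 0 0.06" --pt "-0.02 0 0.09" --roll '[0,0,0,0,0,0,0,0]'

```text
clock: 13.23
tool_pos: [0.5306, 0.0134, 0.2043]
eef_rot: [-0.035, 0.999, -0.003, 0.004]
contact_force: [0.3, 0.1, 0.4]
opening: 0.005
```

Emit:
carry_out --pt "-0.035 0 0.01" --pt "-0.07 0 0.02" --pt "-0.105 0 0.03" --pt "-0.12 0 0.04" --pt "-0.12 0 0.04" --roll '[0,0,0,0,0]'

```text
clock: 13.65
tool_pos: [0.4068, 0.0129, 0.2459]
eef_rot: [-0.035, 0.999, -0.004, 0.003]
contact_force: [-0.5, -0.2, -0.2]
opening: 0.001
```

Run:
```python
from h import *
s=status.get_state(); print(s['tool_pos'],s['contact_force'])
for n in ["scene","top"]:
    p=snapshot(n); save(p,n+"5"); im=cv2.imread(f"pics/{n}5.png")
    im=im[100:280,240:450] if n=="scene" else im[100:280,190:420]
    cv2.imwrite(f"pics/{n}5c.png",cv2.resize(im,None,fx=3,fy=3))
    P=cloud(p); col=p["img"][p["range_z"]>0].astype(int)
    blue=(col[:,2]>col[:,0]+25)&(col[:,2]>col[:,1]+12)
    B=P[blue&(P[:,0]>.44)&(P[:,0]<.72)&(P[:,1]>-.12)&(P[:,1]<.16)&(P[:,2]>.05)]
    m=np.ones(len(B),bool)
    for it in range(6):
        A=np.c_[B[m][:,:2],np.ones(m.sum())]; sx=np.linalg.lstsq(A,B[m][:,2],rcond=None)[0]; m=abs(B[:,2]-np.c_[B[:,:2],np.ones(len(B))]@sx)<.004
    print(n,sx,"z centre",sx@[.5535,.014,1],np.percentile(B[m],[1,99],axis=0))
    H=P[(P[:,2]>.09)&(P[:,2]<.115)&(abs(P[:,0]-.5535)<.035)&(abs(P[:,1]-.014)<.035)]
    print("head",len(H),H.mean(0), np.median(H[:,2]))
```

```text
[0.4068 0.0129 0.2459] [-0.4946 -0.1915 -0.2242]
scene [0.0021 0.0022 0.058 ] z centre 0.05923184217466879 [[ 0.4882 -0.0825  0.0558]
 [ 0.6114  0.106   0.0621]]
head 193 [0.5494 0.0102 0.1069] 0.10722284797625325
top [-0.0033  0.0011  0.0594] z centre 0.05756487315806661 [[ 0.4894 -0.0801  0.0538]
 [ 0.6109  0.1067  0.0613]]
head 173 [0.55   0.0129 0.1055] 0.10544829466618211
```

View pics/scene5c.png

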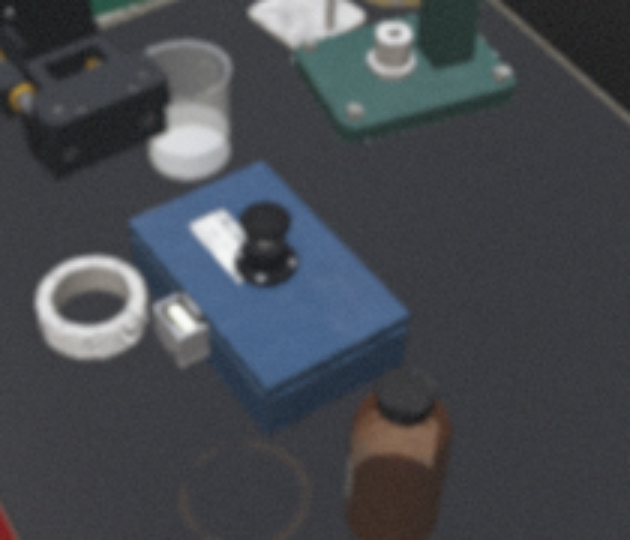

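The lid is still shut, the plunger is back up, the case hasn't moved, and the arm is clear of everything.

```bash
python3 -c "
from plant import finish_job; print(finish_job())"
```

```text
the job is handed in; nothing more can be done
None
```

The lid is shut and latched, and the pump was then pressed to its stop, held and released. I handed the job in at about 14 s of the 64 s allowed.

- **Lid:** I swung it over from behind with the closed fingers, using about 2 N. I then pressed the front edge down; the catch gave at about 17 N and the force fell to zero.
- **Lid check:** Before I touched the pump, the lid's top face measured level at 57.5–59 mm high, against 58 mm when shut.
- **Pump:** I pressed the plunger about 13 mm to its stop and held it there for about 1.2 s. The readings were 17–27 N, and the higher ones are about 10 N above the 16 N it needs at the stop. There was also a 3–7 N sideways force from friction while pressing.
- **Last check:** The head measured 105.5–107 mm high, about the same as before pressing (106.5–107.5 mm, nominal 108 mm). The lid was still flat, and the case had not moved measurably since the lid was shut. The pictures show the bottle, beaker and ring untouched, and the arm was clear of everything.

The two cameras disagreed by 1–2 mm on heights, which is within their calibration. I did not do a separate before-and-after measurement of the bystanders.

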